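# Shut the water valve under the sliding cover

## Robot

A 6-joint arm with a two-finger parallel gripper is mounted at the origin on the work surface. World frame = base frame: x ahead of the robot, y to its left, z up, the work surface at z = 0. Lengths are in m, angles in degrees, forces in N, time in s.
With the tool pointing down it reaches from about 0.25 to 0.725 m from the base axis. Payload 9.7 kg.
Tool frame: the origin (TCP) lies between the finger pads; the fingertips stand 11 mm ahead of it and the grasp point (between the pads) lies 8 mm behind it; z points along the fingers, x is the direction in which the jaws open and shut, and the axes are right-handed (so a half turn about z gives the same grasp; the last joint's range is limited). The gripper opens to 85 mm and grips with 20 to 120 N. Pads are 22 mm wide; open, the fingers measure 114 mm over their backs; the gripper's body (76 mm by 85 mm) begins 54 mm behind the grasp point. The pads swing forward as they close: fully open they stand 13 mm farther back than shut.
Start: joints at [-76.261, 4.979, 10.078, 95.1, 0, 90], TCP at [0.131, -0.534, 0.242] pointing down, gripper open.
Joint ranges: [-179.16, 179.16], [-48.56, 103.87], [-65.8, 70.77], [-126.05, 130.52], [-82.76, 87.17], [-180, 180]. Speed limits (degrees/s): [127.2, 127.2, 147.25, 180, 180, 180].

## Interface

Orientations are given as [roll, pitch, yaw] about the fixed x, y, z axes, in that order (R = Rz(yaw) Ry(pitch) Rx(roll)).
In Python, from workcell import get_obs, camera, job_done, spotter gives the robot as it stands.
- The arm moves only by the tool play_rows, never from a script. Its argument "rows" is a list of rows, each a list of 3 entries, a list of its own where there are three numbers: the closure, from 0 (fully open) to 1 (shut), then the shift along the tool's x, y, z in cm, then the turn, a rotation vector about the tool's x, y, z in degrees. In form: [[claw, [x, y, z], [wx, wy, wz]], ...]. A call has 1 to 12 rows; each row shifts and turns the pose as measured when the row begins, along the tool's axes as they then stand; what a row does not reach is not made up. A row lasts 1/10 s, in which the tool goes at most 50 mm and 8.59 degrees, less where a joint would pass 70% of its speed; a pose out of reach is approached as far as the arm can. A call is refused whole if a number of a shift passes 5 or a number of a turn 8.59, either way. A call with a gripper value outside its range is refused whole. The fingers move at their own pace and stop on an object; "newtons" is the grip in N (left out, the last holds). Time passes only in rows, so rows that do not move let the fingers close. It gives the time, the measured TCP pose, the force and the opening at its end, in the units of the state.
- get_obs(): the state, without advancing time (a new reading comes with each control period).
- camera(name): name is "scene" or "top" or "wrist"; returns a dict with "img" (420x560x3 uint8, red, green, blue), "intrinsics" (3x3 intrinsics, pixels), "xyz" and "orientation" of the camera in the world. Camera axes: x right, y down, z forward; pixel columns grow to the right and rows downward; lengths in m; the calibration is good to about 2 mm. A picture is of the moment at which its call begins. There is no depth.
- job_done(): hands the job in, once; it reports no verdict.
Trained networks look in a picture, given as the dict that the camera call returned (one of the last four; its "shot" number tells which), for a name from the list of things; names that differ only in an ending like _2 or _b are one class to them, and where a whole thing is asked for, a point or a joint stands for the part that bears it (a point fixed in the world has none). Each returns a list of dicts, best first, with "confidence" (0 to 1); they miss things now and then, are a little off and sometimes report something else, mostly with a low value. They report only what shows in the picture. A call takes as long as a camera call.
- spotter.spot_in(picture, thing): "point" ([x, y, z] in m, in world coordinates, good to about 4 mm: the middle of the surface that is visible of it).
- spotter.trace(picture, thing): "pixels" (420x560 bool, what is visible of it).
The state is a dict: "time": time; "q": joint angles; "qd": joint speeds; "joint_efforts": joint torques, N m; "ee_pos": TCP position; "tcp_rot": TCP orientation; "wrist_force": force on the tool from outside, world axes, zero at the start; "torque": the same for the moment, N m; "opening": finger opening in m.
Only numpy, scipy, OpenCV 4.12 (cv2) and the standard library are available. Lean on these libraries where they do the work, as an engineer would, in place of code of your own. Each camera call takes 0.05 s, during which the arm holds its last target.

## Task

Shut off the water to the art table: slide the loose cover of the valve box all the way along to the left end stop, pushing its batten and never lifting it, and then push the valve handle with the round disc on its end clockwise until it is fully shut, a quarter turn from pointing towards the robot to pointing left along the box. Leave the other valve's plain handle as it is, leave the cover flat and open, and do not disturb, pick up or knock over the things standing around.

Things in the scene. Friction and masses are not known exactly. Their poses are not given: they have to be found in the camera images.
- valve_box: Grey box fixed to the table, 180 (x) x 524 (y) x 85 mm high. Origin: centre of its underside; x away from the robot, y along the box to the left. Right half (y -250 to -5, x -70 to 70): an open well with two valves; left half: a deck level with the rim, 85 high. The cover lies on the rim between guide strips along both long edges and end stops at y = -257 and +257, all 97 high.
- cover: Loose plywood cover, 160 (x) x 250 (y) x 6 mm, about 0.35 kg, lying on the rim over the well, 2.5 mm of play to each guide strip. Origin: centre of its underside; axes as the box's. Slides along the box's y under a few newtons; against the left stop its origin is at y = +132 in the box's frame.
- cover_batten (a point): Centre of the dark wooden batten on the cover, 85 mm right of the cover's centre: a bar 90 long (x), 12 thick (y), 22 high. Its top is 113 mm and its foot (the cover's top) 91 mm above the table. Its right face, 6 mm from this point, is the one to push.
- handle_marked (a joint): Angle of the marked valve's handle, rad: 0 open (pointing along the box's -x, towards the robot), 1.571 shut at its stop (pointing along the box's +y, to the left); it turns clockwise seen from above as it shuts. Stiff (0.12 N m) and stays where it is left.
- marked_axis (a point): On the upright turning axis of the marked valve, at mid-height of its handle (70 mm above the table, inside the well). The two valves may stand in either place: x = 30 and y = -190 or -88 in the box's frame. The hub is 22 across.
- marked_end (a point): Centre of the round disc (30 across, 14 high) on the end of the marked valve's handle: the disc is the mark. 56 mm from the axis, 70 mm above the table. The bar between hub and disc is 10 wide, 14 high. The handle's top is 8 mm below the rim; under it the valve is at most 58 mm high at the neck (20 across) and 44 elsewhere.
- handle_plain (a joint): Angle of the other valve's handle, rad, in the same sense; to be left as it is.
- plain_axis (a point): On the turning axis of the other valve, at mid-height of its handle, 70 mm above the table.
- plain_end (a point): On the other valve's handle, 60 mm from its axis: a plain straight bar 10 wide, 14 high, reaching 70 mm from its axis, with no disc.
- tub_mid (a point): Bystander: white plastic bowl, 90 wide and 45 high, beyond the box; this point is half-way up it.
- brush_mid (a point): Bystander: paint brush lying on the robot's side of the box; this point is half-way up it.
- sponge_block_mid (a point): Bystander: cork block 50 x 80 x 30 on the robot's side of the box; this point is half-way up it.
- slip_jar_mid (a point): Bystander: white jar, 84 across and 130 high, beyond the box; this point is half-way up it.
- paint_a_mid (a point): Bystander: paint bottle, 52 across and 120 high, beyond the box; this point is half-way up it.
- paint_b_mid (a point): Bystander: paint bottle, 52 across and 120 high, off the right end of the box; this point is half-way up it.
- mug_mid (a point): Bystander: blue mug, 76 across and 85 high, off the left end of the box; this point is half-way up it.

How it is judged (in metres and radians):
On the way, in this order (a step that is already met when the one before it is completed fails the run):
1. the cover is slid fully aside, flat on its guides (y of cover in the frame of valve_box above 0.117 m and z of cover in the frame of valve_box between 0.081 and 0.089 m and angle between cover's own z axis and vertical below 0.05 rad), for 0.2 s.
2. the marked handle is pushed shut (value of joint handle_marked above 1.45 rad), for 0.2 s.
At the end, for the whole second after the job is handed in: The cover lies flat on the box within 15 mm of the left end stop and at rest, the handle with the disc is shut to within 0.12 rad of its stop, the plain handle's end is within 10 mm of where it was, and every bystander is within 30 mm of where it was (all of step 1 and value of joint handle_marked above 1.45 rad and distance of plain_end from where it was at the start of the episode below 0.01 m and linear speed of cover below 0.02 m/s and distance of each of tub_mid, brush_mid, sponge_block_mid, slip_jar_mid, paint_a_mid, paint_b_mid, mug_mid from where it was at the start of the episode below 0.03 m); the robot touches nothing.
It fails at once if the cover is lifted or tipped off its guides (z of cover in the frame of valve_box above 0.097 m or angle between cover's own z axis and vertical above 0.12 rad).
It fails at once if the other valve's handle is turned (distance of plain_end from where it was at the start of the episode above 0.012 m).
It fails at once if a bystander is lifted, knocked over or pushed more than 40 mm (distance of any of tub_mid, brush_mid, sponge_block_mid, slip_jar_mid, paint_a_mid, paint_b_mid, mug_mid from where it was at the start of the episode above 0.04 m).
It also fails if it takes over 48 s, if anything falls off the work surface, if the arm or the gripper's body presses on something with over 40 N, if the wrist force passes 120 N, or if a joint passes its speed limit or range.

## Working session

There is one attempt and no reset: what is moved stays moved. The work goes in short steps, Python scripts to look and compute and a tool call to move; the robot and the scene stay as the last step left them, time stands still between calls to the robot, and variables do not carry over. Pictures are saved under pics/ and viewed, and the job is handed in when it is done.

Besides the shell and the picture viewer there is one more tool, called as name(argument=value, ...), one argument or row to a line, values as JSON. play_rows: Moves the arm, as the interface text tells. Its arguments: {"type":"object","properties":{"rows":{"type":"array","items":{"type":"array"}},"newtons":{"type":"number"}},"required":["rows"]}

```bash
mkdir -p pics
cat > h.py <<'E'
import numpy as np, cv2
from workcell import get_obs, camera, job_done, spotter
def save(p,n,scale=1.4):
    im=cv2.cvtColor(p["img"],cv2.COLOR_RGB2BGR)
    cv2.imwrite("pics/"+n,cv2.resize(im,None,fx=scale,fy=scale,interpolation=cv2.INTER_CUBIC))
E
python3 - <<'E'
from h import *
for n in ["top","scene"]:
    p=camera(n); save(p,n+"1.png")
    print(n,p["xyz"],p["orientation"],p["intrinsics"])
    for t in ["valve_box","cover","cover_batten","brush_mid","sponge_block_mid","paint_b_mid","paint_a_mid","slip_jar_mid","mug_mid","tub_mid"]:
        r=spotter.spot_in(p,t)
        print(t,[(np.round(x["point"],3),round(x["confidence"],2)) for x in r[:3]])
print(get_obs())
E
```

```text
top [0.50533354 0.11936358 1.26389365] [-176.46914907    0.29547192  -89.60392688] [[467.89863674   0.         272.21082087]
 [  0.         467.89863674 209.36234691]
 [  0.           0.           1.        ]]
valve_box [(array([0.567, 0.243, 0.081]), 0.64), (array([0.404, 0.316, 0.021]), 0.43)]
cover [(array([0.511, 0.039, 0.09 ]), 0.62)]
cover_batten [(array([0.516, 0.039, 0.092]), 0.73)]
brush_mid [(array([0.402, 0.314, 0.022]), 0.81)]
sponge_block_mid [(array([0.441, 0.449, 0.024]), 0.59)]
paint_b_mid [(array([ 0.52 , -0.174,  0.08 ]), 0.74)]
paint_a_mid [(array([0.68 , 0.106, 0.081]), 0.54)]
slip_jar_mid [(array([ 0.686, -0.021,  0.132]), 0.61), (array([0.722, 0.199, 0.017]), 0.32)]
mug_mid [(array([0.601, 0.524, 0.04 ]), 0.72)]
tub_mid [(array([0.723, 0.198, 0.019]), 0.75), (array([0.566, 0.247, 0.083]), 0.22)]
scene [1.23472131 0.44246219 0.81699491] [-134.36079375    0.82208259  115.90979407] [[422.24426375   0.         279.49652805]
 [  0.         422.24426375 211.01371783]
 [  0.           0.           1.        ]]
valve_box [(array([0.604, 0.255, 0.085]), 0.68)]
cover [(ar
[... 513 characters left out ...]
 0.88), (array([ 0.533, -0.174,  0.068]), 0.27)]
{'time': 1.1, 'q': array([-7.62618058e+01,  4.97797391e+00,  1.00785733e+01,  9.51001071e+01,
        1.11476996e-03,  9.00002440e+01]), 'qd': array([-0.03952204,  0.03199805,  0.02169928, -0.09526188, -0.03383783,
       -0.02544916]), 'joint_efforts': array([ 9.73864844e-04, -5.20109367e+01,  4.64859653e+01,  1.81286912e-03,
        2.17836182e-04,  2.42696069e-05]), 'ee_pos': array([ 0.13062067, -0.534257  ,  0.24229625]), 'tcp_rot': array([-1.79998885e+02, -4.92364879e-04, -7.62620498e+01]), 'wrist_force': array([ 1.08369141,  0.90494186, -0.09144083]), 'torque': array([-0.00731835, -0.03896238,  0.02526347]), 'opening': 0.085676890936987}
```

View pics/top1.png

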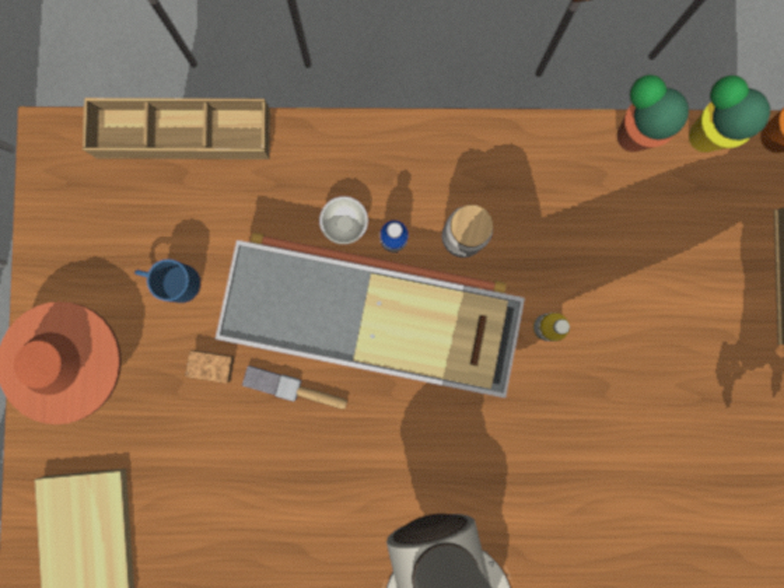

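View pics/scene1.png

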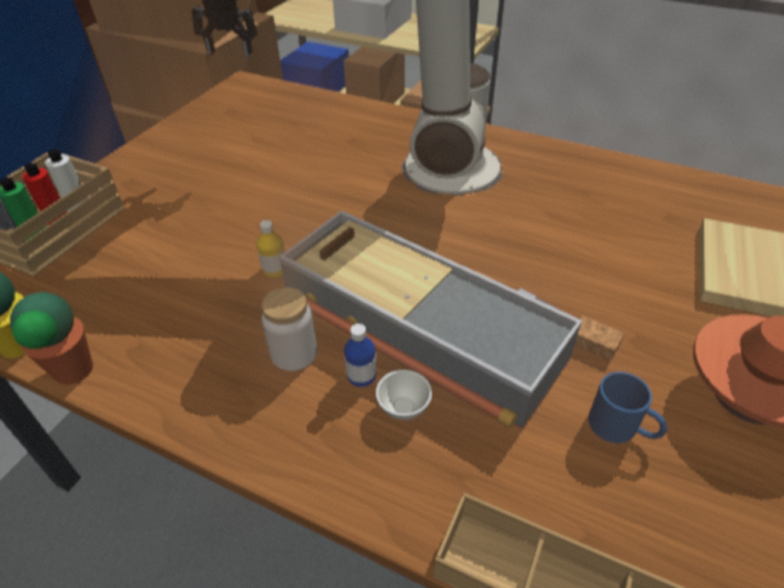

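```bash
cat >> h.py <<'E'
from scipy.spatial.transform import Rotation as R
from scipy.optimize import least_squares
def onplane(p,uv,z):
    K=p["intrinsics"];uv=np.atleast_2d(uv).astype(float)
    d=np.c_[(uv[:,0]-K[0,2])/K[0,0],(uv[:,1]-K[1,2])/K[1,1],np.ones(len(uv))]
    d=d@R.from_euler("xyz",p["orientation"],degrees=True).as_matrix().T
    c=np.array(p["xyz"]);s=(z-c[2])/d[:,2]
    return c+d*s[:,None]
def proj(p,X):
    X=np.atleast_2d(X)
    c=(X-np.array(p["xyz"]))@R.from_euler("xyz",p["orientation"],degrees=True).as_matrix()
    c=c@np.array(p["intrinsics"]).T
    return c[:,:2]/c[:,2:]
def box2w(b,P):
    P=np.atleast_2d(P);c,s=np.cos(b[2]),np.sin(b[2])
    return np.c_[b[0]+c*P[:,0]-s*P[:,1],b[1]+s*P[:,0]+c*P[:,1],P[:,2]]
E
python3 - <<'E'
from h import *
import pickle
p=camera("top")
uv=np.array([[237,241],[523,297],[506,395],[217,340]])/1.4
W=onplane(p,uv,0.097);print(np.round(W,4))
print([np.linalg.norm(W[i]-W[(i+1)%4]) for i in range(4)])
P=np.array([[.09,.262,.097],[.09,-.262,.097],[-.09,-.262,.097],[-.09,.262,.097]])
f=least_squares(lambda b:(proj(p,box2w(b,P))-uv).ravel(),[W[:,0].mean(),W[:,1].mean(),-.2])
print(f.x,np.degrees(f.x[2]),f.fun.round(2))
bt=onplane(p,np.array([479,340])/1.4,.113)[0]
print("batten",bt)
im=cv2.cvtColor(p["img"],cv2.COLOR_RGB2BGR)
big=cv2.resize(im[160:295,145:385],None,fx=3.3,fy=3.3,interpolation=cv2.INTER_CUBIC)
q=(proj(p,box2w(f.x,P))-[145,160])*3.3
cv2.polylines(big,[q.astype(int)],True,(0,0,255),1)
cv2.imwrite("pics/crop1.png",big)
p=camera("scene")
im=cv2.cvtColor(p["img"],cv2.COLOR_RGB2BGR)
big=cv2.resize(im[140:310,190:430],None,fx=3.3,fy=3.3,interpolation=cv2.INTER_CUBIC)
q=(proj(p,box2w(f.x,P))-[190,140])*3.3
cv2.polylines(big,[q.astype(int)],True,(0,0,255),1)
cv2.imwrite("pics/crop2.png",big)
E
```

```text
[[ 0.6693  0.3853  0.097 ]
 [ 0.572  -0.1271  0.097 ]
 [ 0.3985 -0.096   0.097 ]
 [ 0.4918  0.4173  0.097 ]]
[np.float64(0.5214853135130183), np.float64(0.1763160560881914), np.float64(0.5216319435168139), np.float64(0.18040830770699254)]
[ 0.53292451  0.14488432 -0.18311793] -10.491884349058266 [-0.34  0.08  0.82 -0.68  0.16  0.71 -0.65 -0.15]
batten [ 0.49516288 -0.04622985  0.113     ]
```

View pics/crop1.png

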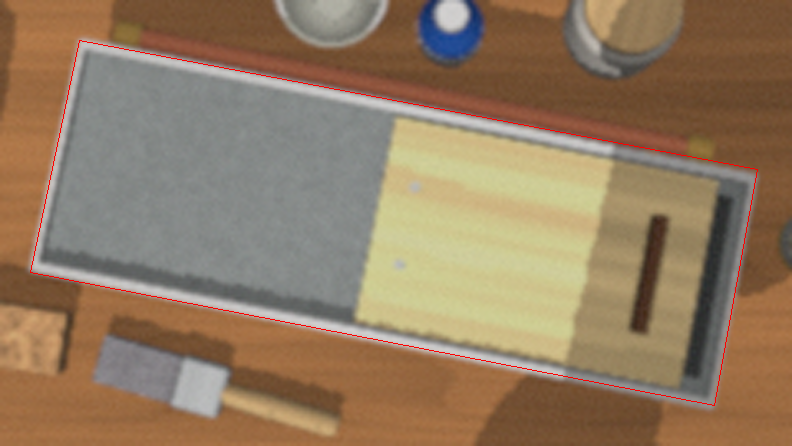

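View pics/crop2.png

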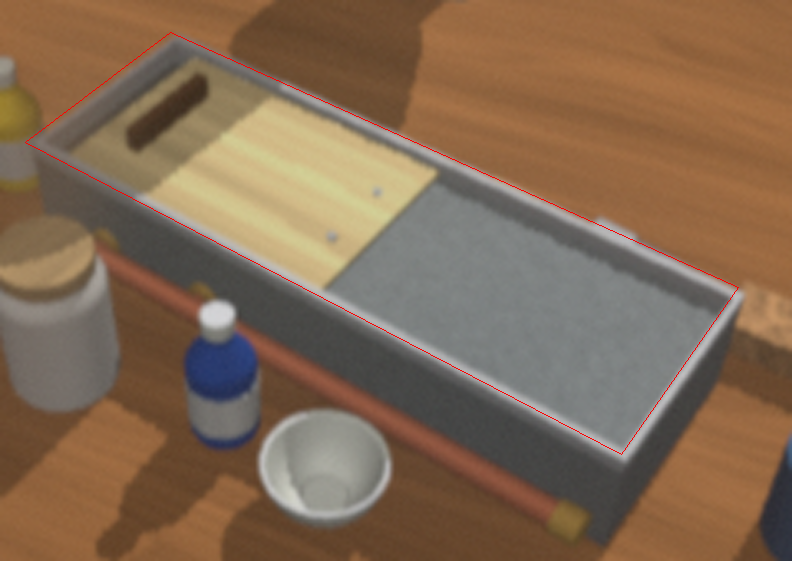

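```bash
cat >> h.py <<'E'
B=np.array([.533,.145,-.1831])
def plan(target,yaw=None,pos=None,y0=None,step=.05,clearturn=8.5):
    o=get_obs(); pos=np.array(o["ee_pos"] if pos is None else pos); y0=o["tcp_rot"][2] if y0 is None else y0
    yaw=y0 if yaw is None else yaw
    d=np.array(target)-pos; n=int(max(np.ceil(np.abs(np.linalg.norm(d))/step*1.0001),np.ceil(abs(yaw-y0)/clearturn)))
    for i in range(n):
        a=y0+(yaw-y0)*i/n
        Rm=R.from_euler("xyz",[180,0,a],degrees=True).as_matrix()
        print([1,list(np.round(100*(Rm.T@d)/n,1)),[0,0,round(-(yaw-y0)/n,1)]],end=",\n")
E
python3 - <<'E'
from h import *
plan([.492,-.077,.2],-10.5)
E
```

```text
[1, [np.float64(-3.0), np.float64(-3.8), np.float64(0.4)], [0, 0, np.float64(-5.5)]],
[1, [np.float64(-2.6), np.float64(-4.1), np.float64(0.4)], [0, 0, np.float64(-5.5)]],
[1, [np.float64(-2.2), np.float64(-4.3), np.float64(0.4)], [0, 0, np.float64(-5.5)]],
[1, [np.float64(-1.8), np.float64(-4.5), np.float64(0.4)], [0, 0, np.float64(-5.5)]],
[1, [np.float64(-1.3), np.float64(-4.7), np.float64(0.4)], [0, 0, np.float64(-5.5)]],
[1, [np.float64(-0.9), np.float64(-4.8), np.float64(0.4)], [0, 0, np.float64(-5.5)]],
[1, [np.float64(-0.4), np.float64(-4.8), np.float64(0.4)], [0, 0, np.float64(-5.5)]],
[1, [np.float64(0.0), np.float64(-4.9), np.float64(0.4)], [0, 0, np.float64(-5.5)]],
[1, [np.float64(0.5), np.float64(-4.8), np.float64(0.4)], [0, 0, np.float64(-5.5)]],
[1, [np.float64(1.0), np.float64(-4.8), np.float64(0.4)], [0, 0, np.float64(-5.5)]],
[1, [np.float64(1.4), np.float64(-4.6), np.float64(0.4)], [0, 0, np.float64(-5.5)]],
[1, [np.float64(1.8), np.float64(-4.5), np.float64(0.4)], [0, 0, np.float64(-5.5)]],
```

play_rows(
  rows=[
    [1,[-3.0,-3.8,0.3],[0,0,-5.5]],
    [1,[-2.6,-4.1,0.3],[0,0,-5.5]],
    [1,[-2.2,-4.3,0.3],[0,0,-5.5]],
    [1,[-1.8,-4.5,0.3],[0,0,-5.5]],
    [1,[-1.3,-4.7,0.3],[0,0,-5.5]],
    [1,[-0.9,-4.8,0.3],[0,0,-5.5]],
    [1,[-0.4,-4.8,0.3],[0,0,-5.5]],
    [1,[0,-4.9,0.3],[0,0,-5.5]],
    [1,[0.5,-4.8,0.3],[0,0,-5.5]],
    [1,[1.0,-4.8,0.3],[0,0,-5.5]],
    [1,[1.4,-4.6,0.3],[0,0,-5.5]],
  ],
  newtons=40,
)

```text
time: 2.3
ee_pos: [0.4605, -0.1012, 0.2081]
tcp_rot: [179.9, -0.3, -14.0]
wrist_force: [1.1, -1.1, -0.2]
opening: 0.0002
```

Run:
```python
from h import *
o=get_obs();print(o["ee_pos"],o["tcp_rot"],o["opening"],o["wrist_force"],o["q"])
plan([.492,-.077,.2],-10.5)
```

```text
[ 0.46054744 -0.10123979  0.20811156] [179.93023679  -0.29025991 -14.00111229] 0.00019483876779856956 [ 1.05751094 -1.06803573 -0.20322638] [-1.23524752e+01 -6.60099235e+00 -5.16488119e+00  9.11479785e+01
 -7.80851246e-02  9.16486174e+01]
[1, [np.float64(2.5), np.float64(-3.1), np.float64(0.8)], [0, 0, np.float64(-3.5)]],
```

play_rows(
  rows=[
    [1,[2.4,-3.1,0.8],[0,0,-3.5]],
    [1,[0,0,3],[0,0,0]],
    [1,[0,0,3],[0,0,0]],
    [1,[0,0,1],[0,0,0]],
    [1,[0,0,0],[0,0,0]],
  ],
)

```text
time: 2.8
ee_pos: [0.4961, -0.0695, 0.1279]
tcp_rot: [180.0, -0.4, -9.6]
wrist_force: [1.0, -0.0, -0.0]
opening: 0.0001
```

Run:
```python
from h import *
p=camera("top");save(p,"top2.png")
p=camera("scene");save(p,"scene2.png")
o=get_obs();print(o["ee_pos"],o["tcp_rot"],o["opening"],o["wrist_force"])
c,s=np.cos(B[2]),np.sin(B[2]);d=o["ee_pos"][:2]-B[:2];print("box",c*d[0]+s*d[1],-s*d[0]+c*d[1])
```

```text
[ 0.49678723 -0.06990296  0.12967751] [179.96449444  -0.5174842   -9.62758577] 7.792930172372927e-05 [0.95261913 0.59690506 0.19793053]
box 0.0035217954206028246 -0.2179042039484928
```

View pics/scene2.png

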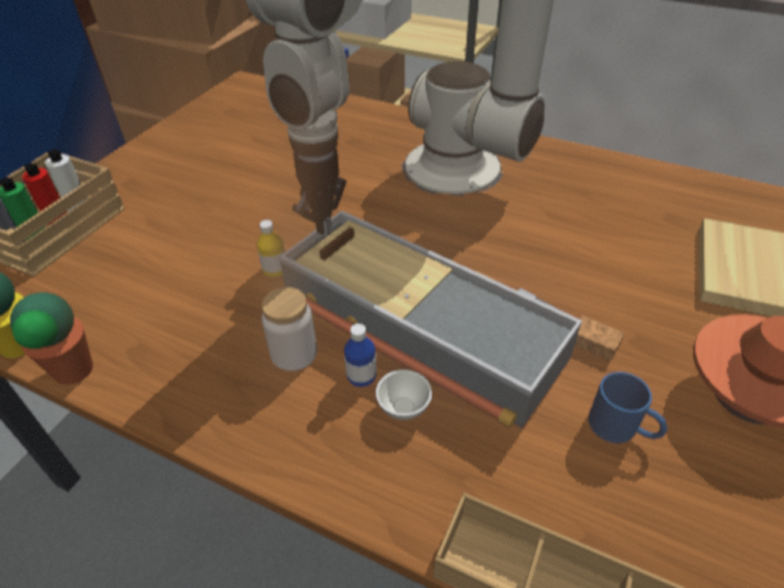

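play_rows(
  rows=[
    [1,[-0.3,0.7,0.5],[0,0,-0.9]],
    [1,[0,0,1.0],[0,0.4,0]],
    [1,[0,0,0.6],[0,0,0]],
    [1,[0,0,0],[0,0,0]],
  ],
)

```text
time: 3.3
ee_pos: [0.4938, -0.0784, 0.1109]
tcp_rot: [179.9, -1.3, -8.8]
wrist_force: [-0.8, 0.4, 0.1]
opening: 0.0001
```

```bash
cat >> h.py <<'E'
def st():
    o=get_obs();c,s=np.cos(B[2]),np.sin(B[2]);d=o["ee_pos"][:2]-B[:2]
    print(o["time"],"box",np.round([c*d[0]+s*d[1],-s*d[0]+c*d[1],o["ee_pos"][2]],4),"rot",o["tcp_rot"].round(2),"F",o["wrist_force"].round(1))
E
python3 - <<'E'
from h import *
st()
p=camera("scene");im=cv2.cvtColor(p["img"],cv2.COLOR_RGB2BGR)
cv2.imwrite("pics/c3.png",cv2.resize(im[110:230,170:330],None,fx=4,fy=4,interpolation=cv2.INTER_CUBIC))
E
```

```text
3.3 box [ 0.0022 -0.2268  0.1109] rot [179.95  -1.29  -8.77] F [-0.8  0.4  0.1]
```

View pics/c3.png

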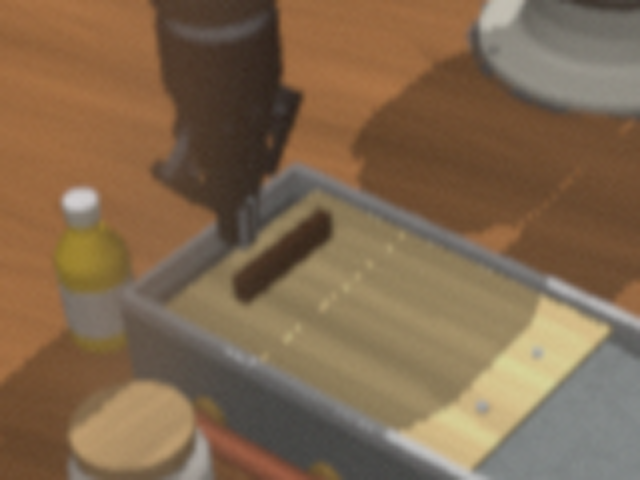

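play_rows(
  rows=[
    [1,[-0.2,-0.5,0.1],[0,-1.3,1.7]],
    [1,[0,-1.0,0.1],[0,0,0]],
    [1,[0,-1.5,0],[0,0,0]],
    [1,[0,-1.5,0],[0,0,0]],
  ],
)

```text
time: 3.75
ee_pos: [0.5006, -0.0335, 0.1098]
tcp_rot: [179.9, -0.1, -10.6]
wrist_force: [-0.3, -1.2, -0.1]
opening: -0.0001
```

Run:
```python
from h import *
st()
```

```text
3.75 box [ 0.0006 -0.1814  0.1098] rot [ 1.799e+02 -9.000e-02 -1.061e+01] F [-0.3 -1.2 -0.1]
```

play_rows(
  rows=[
    [1,[0,-1.5,0],[0,0,0]],
    [1,[0,-1.5,0],[0,0,0]],
    [1,[0,-1.5,0],[0,0,0]],
    [1,[0,-1.5,0],[0,0,0]],
    [1,[0,-1.5,0],[0,0,0]],
    [1,[0,-1.5,0],[0,0,0]],
  ],
)

```text
time: 4.35
ee_pos: [0.5179, 0.0605, 0.1098]
tcp_rot: [179.8, -0.3, -10.3]
wrist_force: [0.5, -1.0, 0.3]
opening: -0.0
```

Run:
```python
from h import *
st()
p=camera("top");im=cv2.cvtColor(p["img"],cv2.COLOR_RGB2BGR)
cv2.imwrite("pics/c4.png",cv2.resize(im[160:295,145:385],None,fx=3.3,fy=3.3,interpolation=cv2.INTER_CUBIC))
```

```text
4.35 box [ 0.0005 -0.0858  0.1098] rot [179.77  -0.28 -10.31] F [ 0.5 -1.   0.3]
```

View pics/c4.png

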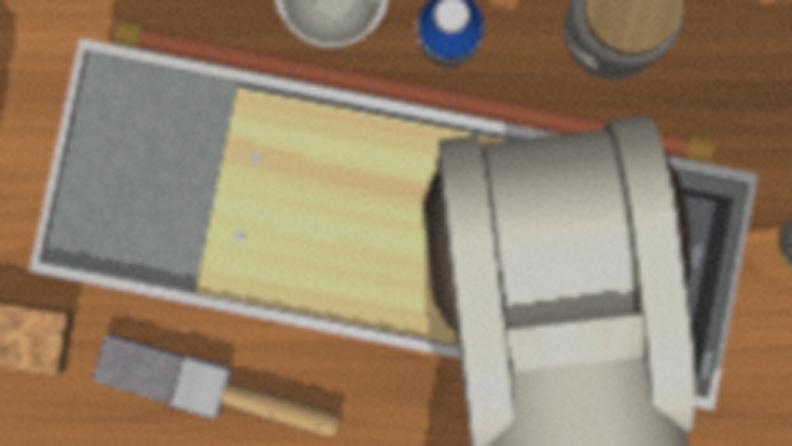

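play_rows(
  rows=[
    [1,[0,-1.5,0],[0,0,0]],
    [1,[0,-1.5,0],[0,0,0]],
    [1,[0,-1.5,0],[0,0,0]],
    [1,[0,-1.5,0],[0,0,0]],
    [1,[0,-1.2,0],[0,0,0]],
    [1,[0,-1.0,0],[0,0,0]],
    [1,[0,-0.5,0],[0,0,0]],
  ],
)

```text
time: 5.1
ee_pos: [0.5348, 0.1538, 0.1098]
tcp_rot: [179.7, -0.4, -10.2]
wrist_force: [1.0, -3.9, 0.9]
opening: -0.0001
```

Run:
```python
from h import *
st()
```

```text
5.1 box [0.0002 0.009  0.1098] rot [179.73  -0.37 -10.16] F [ 1.  -3.9  0.9]
```

play_rows(
  rows=[
    [1,[0,-0.6,0],[0,0,0]],
    [1,[0,-0.6,0],[0,0,0]],
    [1,[0,-0.5,0],[0,0,0]],
    [1,[0,-0.4,0],[0,0,0]],
  ],
)

```text
time: 5.5
ee_pos: [0.5391, 0.1755, 0.1098]
tcp_rot: [179.7, -0.4, -10.2]
wrist_force: [0.3, -4.1, 0.8]
opening: 0.0003
```

Run:
```python
from h import *
st()
p=camera("top");im=cv2.cvtColor(p["img"],cv2.COLOR_RGB2BGR)
cv2.imwrite("pics/c5.png",cv2.resize(im[160:295,145:385],None,fx=3.3,fy=3.3,interpolation=cv2.INTER_CUBIC))
```

```text
5.5 box [0.0004 0.0311 0.1098] rot [179.69  -0.4  -10.2 ] F [ 0.3 -4.1  0.8]
```

View pics/c5.png

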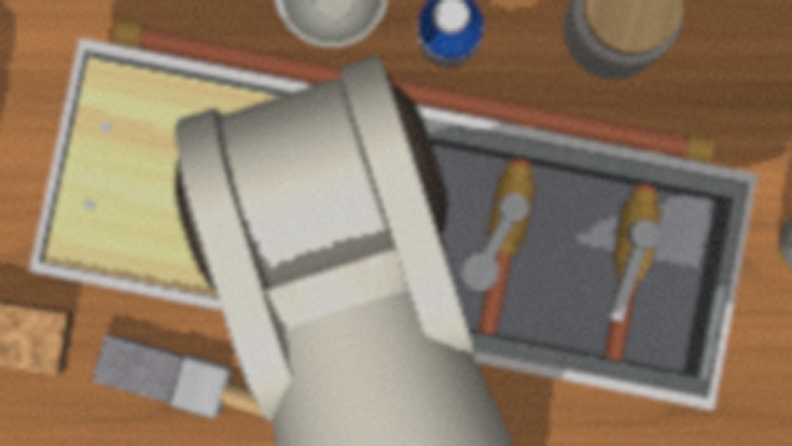

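play_rows(
  rows=[
    [1,[0,-0.4,0],[0,0,0]],
    [1,[0,-0.4,0],[0,0,0]],
  ],
)

```text
time: 5.75
ee_pos: [0.5395, 0.1782, 0.1098]
tcp_rot: [178.9, -0.4, -10.4]
wrist_force: [-6.5, -33.7, 11.1]
opening: 0.0002
```

Run:
```python
from h import *
st()
```

```text
5.75 box [0.0003 0.0339 0.1098] rot [178.95  -0.42 -10.4 ] F [ -6.5 -33.7  11.1]
```

play_rows(
  rows=[
    [1,[0,0.6,0],[0,0,0]],
    [1,[0,2.0,0],[0,0,0]],
    [1,[0,0.5,-4],[0,0,0]],
    [1,[0,0,-4],[0,0,0]],
    [1,[-4.5,1,-1],[0,0,0]],
    [1,[-5,0,0],[0,0,0]],
    [1,[-5,0,0],[0,0,0]],
    [1,[0,0,0],[0,0,0]],
  ],
)

```text
time: 6.55
ee_pos: [0.3845, 0.1663, 0.2006]
tcp_rot: [179.2, 0.1, -10.5]
wrist_force: [1.1, 0.4, -0.6]
opening: -0.0001
```

Run:
```python
from h import *
st()
p=camera("top");im=cv2.cvtColor(p["img"],cv2.COLOR_RGB2BGR)
cv2.imwrite("pics/c6.png",cv2.resize(im[160:295,145:385],None,fx=3.3,fy=3.3,interpolation=cv2.INTER_CUBIC))
c,s=np.cos(B[2]),np.sin(B[2])
for t in ["marked_axis","marked_end","plain_axis","plain_end","cover_batten"]:
    for x in spotter.spot_in(p,t)[:2]:
        d=x["point"][:2]-B[:2];print(t,x["confidence"],np.round([c*d[0]+s*d[1],-s*d[0]+c*d[1],x["point"][2]],3))
```

```text
6.55 box [-0.1499 -0.0061  0.2006] rot [ 1.792e+02  6.000e-02 -1.054e+01] F [ 1.1  0.4 -0.6]
marked_axis 0.73 [-0.012 -0.079  0.08 ]
marked_axis 0.67 [ 0.012 -0.08   0.08 ]
marked_end 0.74 [-0.015 -0.078  0.081]
plain_axis 0.55 [ 0.025 -0.183  0.041]
plain_end 0.67 [ 0.007 -0.182  0.08 ]
plain_end 0.25 [0.001 0.138 0.09 ]
cover_batten 0.68 [-0.001  0.135  0.091]
cover_batten 0.44 [ 0.013 -0.102  0.037]
```

View pics/c6.png

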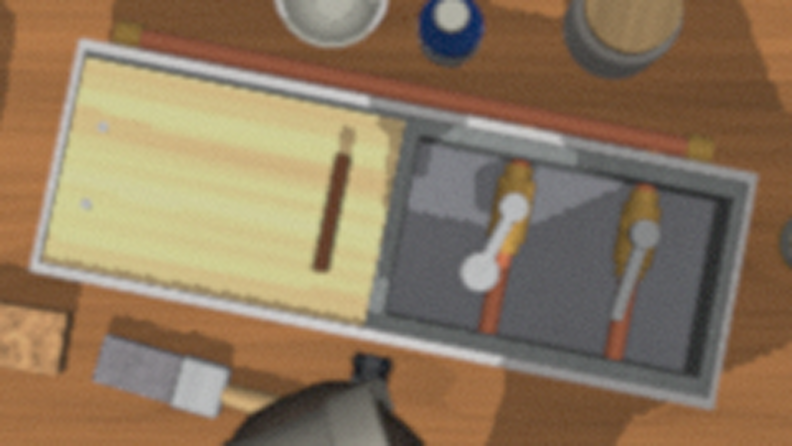

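Run:
```python
from h import *
p=camera("top")
c,s=np.cos(B[2]),np.sin(B[2])
for n,uv in dict(hub=(513,207),disc=(480,272),phub=(645,234),pend=(616,317)).items():
    w=onplane(p,np.array(uv)/3.3+[145,160],.077)[0];d=w[:2]-B[:2]
    print(n,w.round(4),np.round([c*d[0]+s*d[1],-s*d[0]+c*d[1]],4))
```

```text
hub [0.545  0.0541 0.077 ] [ 0.0284 -0.0872]
disc [0.495  0.0793 0.077 ] [-0.0254 -0.0716]
phub [ 0.525  -0.0472  0.077 ] [ 0.0271 -0.1905]
pend [ 0.4614 -0.0249  0.077 ] [-0.0395 -0.1801]
```

play_rows(
  rows=[
    [1,[3.0,2.7,0],[0.8,0,0]],
    [1,[3.0,2.7,0],[0,0,0]],
    [1,[3.1,2.7,0],[0,0,0]],
    [1,[3.1,2.8,0],[0,0,0]],
    [1,[0,0,3],[0,0,0]],
    [1,[0,0,3],[0,0,0]],
    [1,[0,0,1],[0,0,0]],
    [1,[0,0,0],[0,0,0]],
  ],
)

```text
time: 7.7
ee_pos: [0.4971, 0.0283, 0.1239]
tcp_rot: [179.9, 0.4, -10.9]
wrist_force: [-0.3, 0.5, -0.1]
opening: -0.0
```

Run:
```python
from h import *
st()
```

```text
7.7 box [-0.014  -0.1213  0.1239] rot [179.88   0.38 -10.87] F [-0.3  0.5 -0.1]
```

play_rows(
  rows=[
    [1,[-1.2,-0.5,0.5],[0,0.4,-0.4]],
    [1,[0,0,1],[0,0,0]],
    [1,[0,0,0],[0,0,0]],
  ],
)

```text
time: 8.0
ee_pos: [0.4874, 0.0358, 0.1107]
tcp_rot: [179.9, -0.1, -10.4]
wrist_force: [0.1, 0.3, -0.2]
opening: -0.0002
```

Run:
```python
from h import *
st()
p=camera("scene");im=cv2.cvtColor(p["img"],cv2.COLOR_RGB2BGR)
cv2.imwrite("pics/c7.png",cv2.resize(im[110:260,170:370],None,fx=4,fy=4,interpolation=cv2.INTER_CUBIC))
```

```text
8.0 box [-0.025  -0.1156  0.1107] rot [ 1.7991e+02 -1.2000e-01 -1.0440e+01] F [ 0.1  0.3 -0.2]
```

View pics/c7.png

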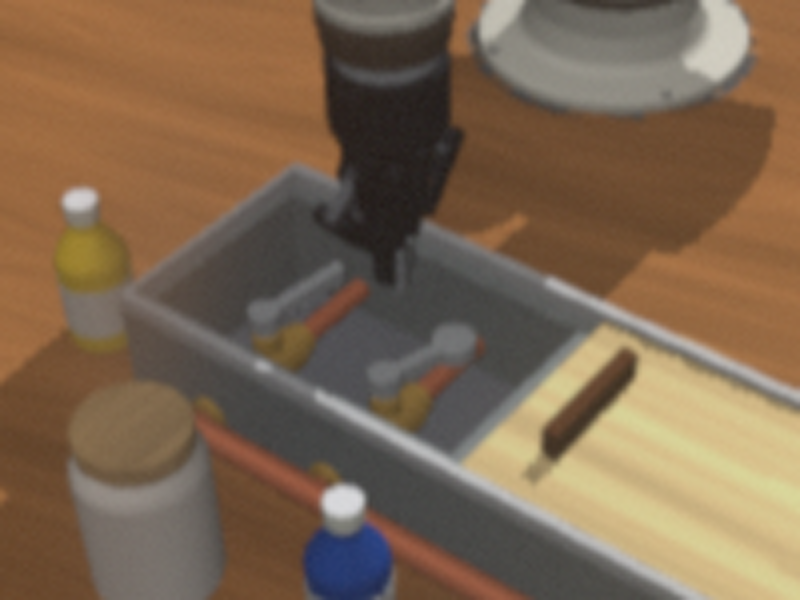

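play_rows(
  rows=[
    [1,[-0.2,0,1.2],[0,0,0]],
    [1,[0,0,1.2],[0,0,0]],
    [1,[0,0,0.6],[0,0,0]],
    [1,[0,0,0.2],[0,0,0]],
    [1,[0,0,0],[0,0,0]],
  ],
)

```text
time: 8.55
ee_pos: [0.4868, 0.0361, 0.0778]
tcp_rot: [179.9, -0.2, -10.4]
wrist_force: [0.5, -0.7, -0.3]
opening: -0.0
```

Run:
```python
from h import *
st()
o=get_obs();c,s=np.cos(B[2]),np.sin(B[2]);d=o["ee_pos"][:2]-B[:2]
cur=np.array([c*d[0]+s*d[1],-s*d[0]+c*d[1]])
for th in np.arange(.2,1.65,.12):
    off=.013+.0145*np.sin(th)+.011*max(np.cos(th),0)
    q=np.array([.029,-.0875])+.050*np.array([-np.cos(th),np.sin(th)])-off*np.array([np.sin(th),np.cos(th)])
    print(round(th,2),q.round(4),"shift cm",((q-cur)*[100,-100]).round(2)); cur=q
p=camera("scene");im=cv2.cvtColor(p["img"],cv2.COLOR_RGB2BGR)
cv2.imwrite("pics/c8.png",cv2.resize(im[110:260,170:370],None,fx=4,fy=4,interpolation=cv2.INTER_CUBIC))
```

```text
8.55 box [-0.0256 -0.1155  0.0778] rot [179.95  -0.25 -10.44] F [ 0.5 -0.7 -0.3]
0.2 [-0.0253 -0.1037] shift cm [ 0.03 -1.18]
0.32 [-0.0273 -0.0984] shift cm [-0.2  -0.53]
0.44 [-0.0286 -0.0926] shift cm [-0.14 -0.58]
0.56 [-0.0293 -0.0864] shift cm [-0.07 -0.62]
0.68 [-0.0292 -0.0799] shift cm [ 0.01 -0.65]
0.8 [-0.0281 -0.0733] shift cm [ 0.1  -0.66]
0.92 [-0.0261 -0.0666] shift cm [ 0.2  -0.67]
1.04 [-0.0231 -0.0601] shift cm [ 0.3  -0.65]
1.16 [-0.0191 -0.0539] shift cm [ 0.4  -0.62]
1.28 [-0.0141 -0.0482] shift cm [ 0.5  -0.57]
1.4 [-0.0082 -0.0432] shift cm [ 0.59 -0.5 ]
1.52 [-0.0015 -0.039 ] shift cm [ 0.67 -0.42]
1.64 [ 0.0051 -0.0357] shift cm [ 0.66 -0.33]
```

View pics/c8.png

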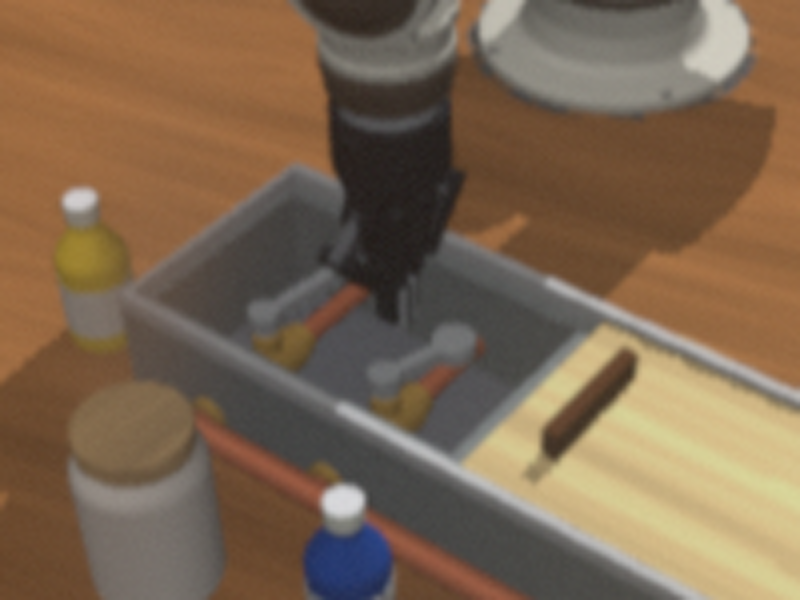

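play_rows(
  rows=[
    [1,[0,-1.2,0.1],[0,0,0]],
    [1,[-0.2,-0.5,0.1],[0,0,0]],
    [1,[-0.1,-0.6,0],[0,0,0]],
    [1,[-0.1,-0.6,0],[0,0,0]],
    [1,[0,-0.6,0],[0,0,0]],
  ],
)

```text
time: 9.1
ee_pos: [0.4905, 0.0731, 0.077]
tcp_rot: [179.9, -0.4, -10.5]
wrist_force: [1.0, -3.5, 0.3]
opening: -0.0002
```

Run:
```python
from h import *
st()
p=camera("scene");im=cv2.cvtColor(p["img"],cv2.COLOR_RGB2BGR)
cv2.imwrite("pics/c9.png",cv2.resize(im[110:260,170:370],None,fx=4,fy=4,interpolation=cv2.INTER_CUBIC))
```

```text
9.1 box [-0.0287 -0.0784  0.077 ] rot [179.86  -0.44 -10.52] F [ 1.  -3.5  0.3]
```

View pics/c9.png

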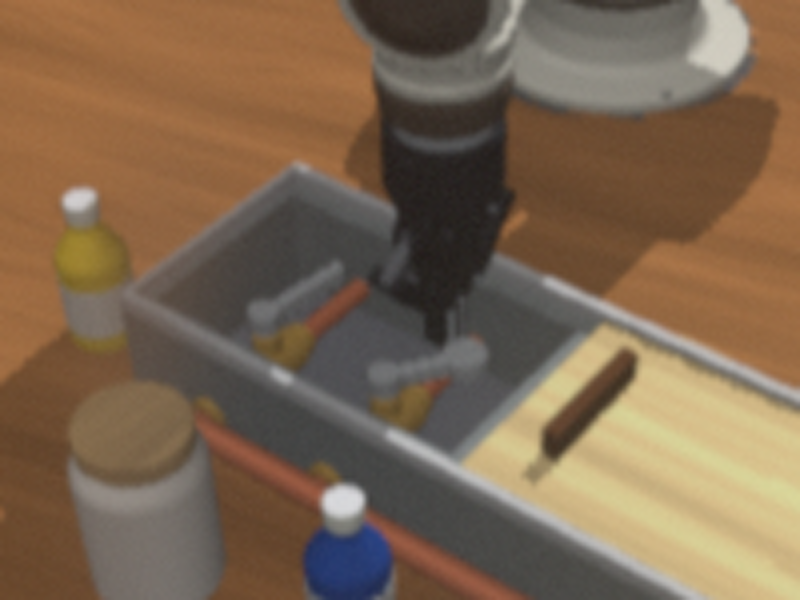

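play_rows(
  rows=[
    [1,[0.1,-0.6,0],[0,0,0]],
    [1,[0.2,-0.6,0],[0,0,0]],
    [1,[0.3,-0.6,0],[0,0,0]],
    [1,[0.4,-0.6,0],[0,0,0]],
  ],
)

```text
time: 9.55
ee_pos: [0.5051, 0.0967, 0.077]
tcp_rot: [179.8, -0.4, -10.5]
wrist_force: [-1.3, -4.4, 1.5]
opening: -0.0003
```

Run:
```python
from h import *
st()
p=camera("scene");im=cv2.cvtColor(p["img"],cv2.COLOR_RGB2BGR)
cv2.imwrite("pics/c10.png",cv2.resize(im[110:260,170:370],None,fx=4,fy=4,interpolation=cv2.INTER_CUBIC))
```

```text
9.55 box [-0.0186 -0.0525  0.077 ] rot [179.81  -0.39 -10.52] F [-1.3 -4.4  1.5]
```

View pics/c10.png

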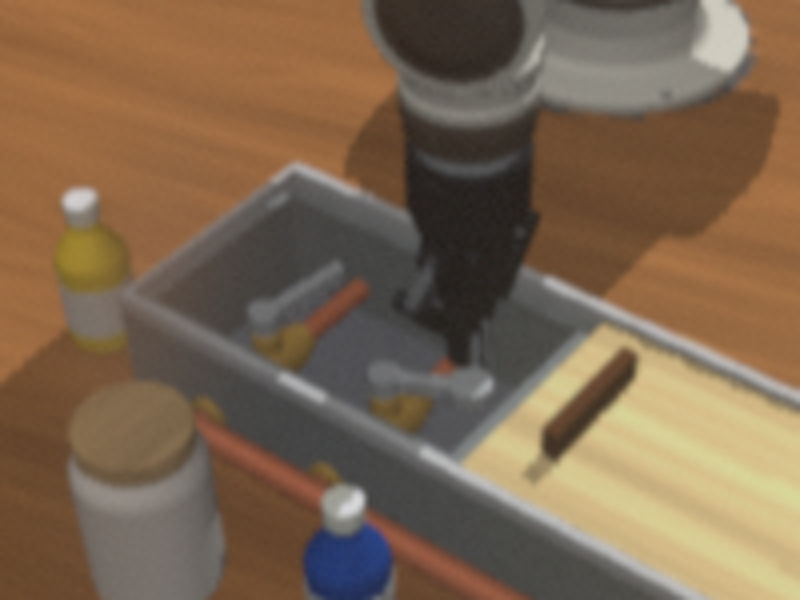

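play_rows(
  rows=[
    [1,[0.5,-0.5,0],[0,0,0]],
    [1,[0.5,-0.4,0],[0,0,0]],
    [1,[0.5,-0.3,0],[0,0,0]],
    [1,[0.3,0,0],[0,0,0]],
  ],
)

```text
time: 10.0
ee_pos: [0.5268, 0.1077, 0.0768]
tcp_rot: [179.9, -0.3, -10.4]
wrist_force: [-2.8, 1.7, 1.7]
opening: 0.0
```

Run:
```python
from h import *
st()
p=camera("scene");im=cv2.cvtColor(p["img"],cv2.COLOR_RGB2BGR)
cv2.imwrite("pics/c11.png",cv2.resize(im[110:260,170:370],None,fx=4,fy=4,interpolation=cv2.INTER_CUBIC))
```

```text
10.0 box [ 0.0007 -0.0378  0.0768] rot [179.92  -0.28 -10.44] F [-2.8  1.7  1.7]
```

View pics/c11.png

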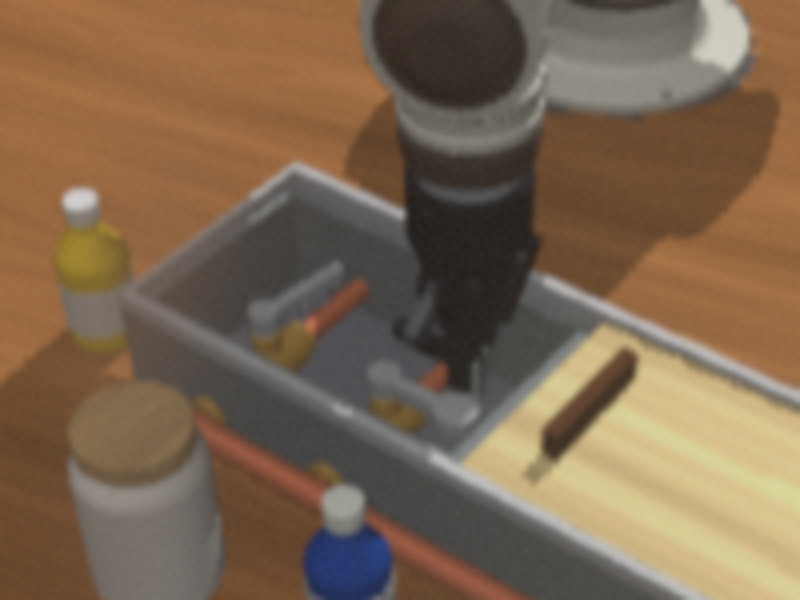

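Nearly shut; push further in +x until the stop is felt.

play_rows(
  rows=[
    [1,[0.3,0,0],[0,0,0]],
    [1,[0.3,0,0],[0,0,0]],
  ],
)

```text
time: 10.25
ee_pos: [0.5299, 0.1075, 0.0762]
tcp_rot: [-180.0, 0.2, -10.4]
wrist_force: [-20.0, 4.4, 10.4]
opening: -0.0002
```

Run:
```python
from h import *
st()
```

```text
10.25 box [ 0.0037 -0.0374  0.0762] rot [-1.7999e+02  1.6000e-01 -1.0360e+01] F [-20.    4.4  10.4]
```

play_rows(
  rows=[
    [1,[0.1,0,0],[0,0,0]],
    [1,[0,0,0],[0,0,0]],
    [1,[-0.5,0,0],[0,0,0]],
    [1,[-1.0,0.2,0],[0,0,0]],
    [1,[0,0,-2],[0,0,0]],
    [1,[0,0,-4],[0,0,0]],
    [1,[0,0,-4],[0,0,0]],
    [1,[-5,0,-1],[0,0,0]],
    [1,[-5,0,0],[0,0,0]],
    [1,[-4,0,0],[0,0,0]],
    [1,[0,0,0],[0,0,0]],
  ],
)

```text
time: 11.35
ee_pos: [0.372, 0.1332, 0.1898]
tcp_rot: [-179.8, 0.4, -10.4]
wrist_force: [0.6, 0.0, 1.0]
opening: -0.0
```

Run:
```python
from h import *
st()
p=camera("top");im=cv2.cvtColor(p["img"],cv2.COLOR_RGB2BGR)
cv2.imwrite("pics/c12.png",cv2.resize(im[160:295,145:385],None,fx=3.3,fy=3.3,interpolation=cv2.INTER_CUBIC))
```

```text
11.35 box [-0.1562 -0.0409  0.1898] rot [-179.83    0.45  -10.43] F [0.6 0.  1. ]
```

View pics/c12.png

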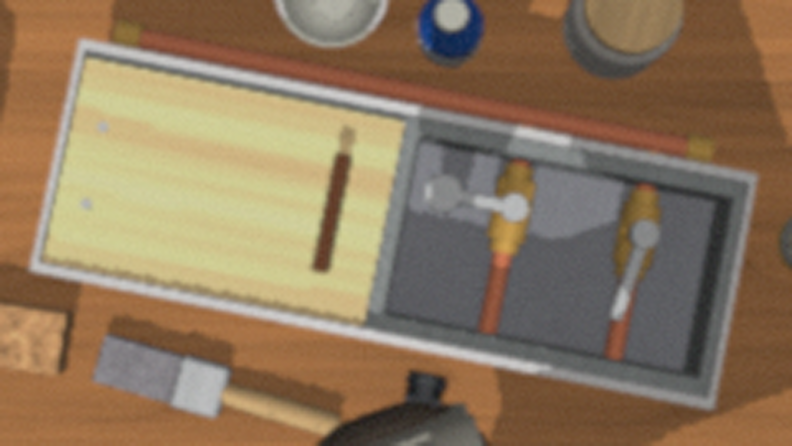

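```bash
python3 -c "
from h import *
print(job_done())"
```

```text
the job is handed in; nothing more can be done
None
```

The cover is open against the left end stop and the disc handle is shut; the job was handed in at about 11.4 s of the 48 s allowed, and it reports no verdict.

- **Cover:** I pushed the batten with the closed fingers until the wrist force rose to 34 N at the left stop. In the last top view the cover lies flat between its guides against that stop.
- **Disc handle:** The marked valve was the left one (y = -88). Its handle stood at about 0.28 rad, not 0, before I pushed it. I pushed the disc round clockwise until the force rose to 20 N at its stop. In the last top view the handle lies within about 0.5° of the box's left direction.
- **Everything else:** The plain handle looks unmoved, as does every bystander in the last view. That view is a crop around the box, so the mug and the bottle off the right end were not re-checked. They were never near the arm's path.
- **Arm:** It ended raised and clear of everything, reading about 1 N at the wrist.

One disagreement came up. The spotter's points for the valves were inconsistent, so I measured the hubs and handle ends from the picture instead. Both hubs came out within 3 mm of the positions given.

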